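# Lever the battery cover off a bench meter

### The job

Take the lever tool by its blade, draw it right out of its wooden sleeve, lay it down on the bench and let go; then take it again by the handle. Work its blade under the overhanging lip of the orange battery cover on the blue meter and push the handle down so that the cover pops off its two spring catches (do not touch the cover with the fingers while it is shut), draw the lever away and lay it on the bench. Then lift the cover off and lay it flat, right way up, in the middle of the black mat without dropping it, leaving the bottles, beaker, wooden tong and pen where they are.

Things in the scene. Friction and masses are not known exactly. Their poses are not given: they have to be found in the camera images.
- meter: Blue bench meter, fixed, case 220 (x) x 140 (y) x 70 mm high; origin under its centre on the bench, z up, front face at x = -110 mm. Its flat top (the deck) is at z = 70. The cover sits on a grey frame 8 mm above the deck. Two sprung steel catches in black housings (24 mm above the deck, at x = -45, y = +-49) hold its side flanges; grey guides at x = -26 and 48, y = +-33, reach z = 92, a rear stop at x = 62 to 70 z = 82.
- meter_edge (a point): Middle of the meter's front top edge, the fulcrum, 70 mm above the bench; axes as the meter's. From it a bare strip of deck 40 mm long leads (+x) to the cover's lip, which overhangs the frame by 14 mm: an open slot 8 mm high, 60 mm wide, closed 54 mm behind the edge. Lay the blade level just above the deck, its tip 8 to 13 mm under the lip, and push the handle down over this edge.
- meter_seat (a point): Point of the meter where the middle of the cover's underside lies when shut, 78 mm above the bench; axes as the meter's. To pop the cover its lip must rise about 9 to 14 mm, some 10 N at the lip (about 5 N down on the handle); tilting the lever by 24 degrees is enough. The catches then snap under the flanges and keep the front of the cover up.
- cover_mid (a point): Centre of the orange cover's hump, where it is gripped. The hump is 104 (x) x 46 (y) x 16 mm, on a flange 130 x 60 x 3 mm; this point is 8 mm above the flange's top and 10 mm behind (+x) its middle. x runs from lip to rear, z up. Popped, the cover lies nose-up by about 6 degrees and lifts straight off; the fingers must not press down on it or its flange, or it snaps shut again.
- cover: The cover as a body, about 80 g: origin at the middle of the flange's underside, axes as cover_mid's. A boss 5 mm deep under the flange lies in the meter's frame with 1 to 2 mm play; on a flat surface the cover stands on the boss, cover_mid 16 mm up.
- cover_lip (a point): Middle of the lower front edge of the cover's lip, 75 mm in front of cover_mid; 78 mm above the bench when shut, about 91 mm when popped; axes as the cover's.
- lever_handle (a point): Centre of the lever's wooden handle, 95 (x) x 24 (y) x 18 mm (z), 9 mm above the bench when lying. x points from handle to blade tip. At the start the handle is inside the sleeve.
- lever: The lever tool: wooden handle, then a flat steel blade, 190 mm overall, about 100 g. Origin under the handle's centre, axes as lever_handle's.
- lever_blade (a point): Centre of the steel blade, 95 (x) x 18 (y) x 4 mm (z), 95 mm ahead of the handle's centre; lying, it occupies heights 7 to 11 mm. At the start the blade sticks out of the sleeve and is free all round.
- lever_tip (a point): End of the blade, 142.5 mm ahead of the handle's centre.
- sleeve: Wooden sleeve, fixed, 108 (x) x 56 (y) x 38 mm: a tunnel on the bench 32 mm wide and 28 mm high, open at its +x end (x = 50 mm), shut at the other; its roof hides the handle. Origin on the bench under its middle; the lever lies along x, handle centre over the origin, and comes out straight along +x.
- mat: Black rubber mat, fixed, 160 x 160 x 2 mm, origin under its centre.
- bottle_violet: plastic bottle with violet contents, 65 mm across, 203 mm tall, a bystander; origin under its centre.
- bottle_blue: the same kind of bottle with blue contents, a bystander.
- bottle_white: the same kind of bottle with white contents, a bystander.
- beaker: glass beaker, 72 mm across, 90 mm tall, a bystander; origin under its centre.
- tong: wooden test tube tong, 170 x 45 x 12 mm, lying, a bystander; origin under its centre.
- pen: ball pen 140 mm long, 10 mm thick, lying, a bystander; origin under its centre.
Not all that is in view belongs to the job. There is more than one size of the cover; the job needs the smaller.

How it is judged:
By the outcome, as a careful person would: the job done as asked, in the order asked, and still so for the second after the job is handed in, with the robot touching nothing.
It also fails if it takes over 64 s, if anything falls off the work surface, if the arm or the gripper's body presses on something with over 40 N, if the wrist force passes 120 N, or if a joint passes its speed limit or range.

### The arm

A 6-joint arm with a two-finger parallel gripper is mounted at the origin on the work surface. World frame = base frame: x ahead of the robot, y to its left, z up, the work surface at z = 0. Lengths are in mm, angles in rad, forces in N, time in s.
With the tool pointing down it reaches from about 250 to 800 mm from the base axis. Payload 3.9 kg.
Tool frame: the origin (TCP) lies midway between the tips of the shut fingers; the grasp point (between the pads) lies 19 mm behind it; z points along the fingers, y is the direction in which the jaws open and shut (so a half turn about z gives the same grasp; the last joint's range is limited). The gripper opens to 85 mm and grips with 20 to 120 N. Pads are 22 mm wide; open, the fingers measure 114 mm over their backs; the gripper's body (76 mm by 85 mm) begins 54 mm behind the grasp point. The pads swing forward as they close: fully open they stand 13 mm farther back than shut.
Start: joints at [1.347, 0.26, -0.138, 1.173, 0, 1.571], TCP at [116.513, 511.898, 231.304] pointing down, gripper open.
Joint ranges: [-2.78, 2.78], [-0.83, 1.72], [-1.28, 1.37], [-1.9, 2.12], [-1.57, 1.48], [-3.14, 3.14]. Speed limits (rad/s): [2.57, 2.57, 3.14, 3.14, 3.14, 3.14].

### API

Orientations are given as a unit quaternion [w, x, y, z].
In Python, from plant import telemetry, camera, calibration, order gives the robot as it stands. The module is installed in compiled form; this text tells all that it offers.
- The arm moves only by the tool servo_tool, never from a script. Its argument "commands" is text: rows parted by semicolons, each of 4 numbers parted by spaces: the shift along the tool's x, y, z in mm, then the turn about the tool's z in rad. A call has 1 to 10 rows; each row is the pose to reach, as a shift and turn from the pose measured when the call began, along the tool's axes at that moment; what a row does not reach only later rows make up. A row lasts 1/8 s, in which the tool goes at most 62.5 mm and 10.7 degrees, less where a joint would pass 70% of its speed; a pose out of reach is approached as far as the arm can. A call with a gripper value outside its range is refused whole. "hand" is the closure, from -1 (fully open) to 1 (shut), set as the call begins (left out, the last holds). The fingers move at their own pace and stop on an object; "squeeze" is the grip in N (left out, the last holds). Time passes only in rows, so rows that repeat a pose let the fingers close. It gives the time, the measured TCP pose, the force and the opening at its end, in the units of the state.
- telemetry.sense(): the state, without advancing time (a new reading comes with each control period).
- camera(name): name is "scene" or "top" or "wrist"; returns the picture (480x640x3 uint8, blue, green, red); there is no depth.
- calibration(name): a dict with "fov_y" (degrees; the focal length in pixels is half the picture's height over the tangent of half this angle, whatever the lens; pixels are square), "cx", "cy" (the principal point, pixels), "k1" (the pictures are not rectified: a ray, as slopes to the right and down, at radius r is drawn at 1 + k1 r^2 times it, then the intrinsics apply), "rvec" (rotation vector, rad) and "tvec" (3), from world to camera coordinates, as OpenCV has them. Camera axes: x right, y down, z forward; pixel columns grow to the right and rows downward; lengths in mm; the calibration is good to about 2 mm. A picture is of the moment at which its call begins: read the wrist's pose just before it. calibration takes no time and is no camera call; for the wrist camera it gives the pose at the moment of the call.
- order.finish_job(): hands the job in, once; it reports no verdict.
The state is a dict: "time_s": time; "joint_positions": joint angles; "qd": joint speeds; "joint_efforts": joint torques, N m; "position": TCP position; "orientation": TCP orientation; "wrist_force": force on the tool from outside, world axes, zero at the start; "torque": the same for the moment, N m; "opening": opening from 0.0 (shut) to 1.0 (fully open).
Only numpy, scipy, OpenCV 4.12 (cv2) and the standard library are available. Lean on these libraries where they do the work, as an engineer would, in place of code of your own. Each camera call takes 0.05 s, during which the arm holds its last target. There are 200 camera calls.

## Working session

There is one attempt and no reset: what is moved stays moved. The work goes in short steps, Python scripts to look and compute and a tool call to move; the robot and the scene stay as the last step left them, time stands still between calls to the robot, and variables do not carry over. Pictures are saved under pics/ and viewed, about 8 in all and at most 12, crops included, and the job is handed in when it is done.

Besides the shell and the picture viewer there is one more tool, called as name(argument=value, ...), one argument or row to a line, values as JSON. servo_tool: Moves the arm, as the interface text tells. Its arguments: {"type":"object","properties":{"commands":{"type":"string"},"hand":{"type":"number"},"squeeze":{"type":"number"}},"required":["commands"]}

```bash
mkdir -p pics; cat > h.py <<'E'
import numpy as np, cv2
from plant import telemetry, camera, calibration, order
from scipy.spatial.transform import Rotation as R
def cal(n):
    c=calibration(n); f=240/np.tan(np.radians(c["fov_y"])/2)
    return c,f,R.from_rotvec(np.ravel(c["rvec"])).as_matrix(),np.ravel(c["tvec"])
def proj(n,P,C=None):
    c,f,M,t=C or cal(n); p=np.atleast_2d(P)@M.T+t; s=p[:,:2]/p[:,2:]
    s=s*(1+c["k1"]*(s**2).sum(1,keepdims=True)); return s*f+[c["cx"],c["cy"]]
def ray(n,uv,z,C=None):
    c,f,M,t=C or cal(n); d=(np.atleast_2d(uv)-[c["cx"],c["cy"]])/f; s=d.copy()
    for _ in range(30): s=d/(1+c["k1"]*(s**2).sum(1,keepdims=True))
    v=np.c_[s,np.ones(len(s))]@M; o=-M.T@t
    return o+v*((z-o[2])/v[:,2])[:,None]
def toolshift(target):
    s=telemetry.sense(); q=s["orientation"]; r=R.from_quat([q[1],q[2],q[3],q[0]])
    return r.inv().apply(np.array(target)-s["position"])
E
python3 - <<'E'
from h import *
for n in("scene","top"):
    cv2.imwrite(f"pics/{n}0.png",camera(n)); c,f,M,t=cal(n); print(n,f,c["k1"],-M.T@t,M.tolist())
s=telemetry.sense(); print(s)
c,f,M,t=cal("wrist");print(f,-M.T@t,M.tolist())
E
```

```text
scene 621.0993510926533 -0.021138111226139164 [ 961.85998847 -555.39636658 1364.41932908] [[0.8025596469768131, 0.596394740421932, -0.014537078162730366], [0.5033094693193735, -0.6899761067724041, -0.5202043350229278], [-0.3202773659469296, 0.4101783583762708, -0.8539181009803246]]
top 524.1523760928296 -0.023320100505410717 [ 338.80457113   89.7729873  1134.03268497] [[0.018566284606326415, -0.9998273643720584, -0.0007311147240372101], [-0.991420357647271, -0.018315531651467994, -0.12942262454022932], [0.12938689082930305, 0.0031277393028977807, -0.991589254544632]]
{'time_s': 0.1, 'joint_positions': array([ 1.34702280e+00,  2.60571637e-01, -1.39207567e-01,  1.17272143e+00,
       -5.47582368e-06,  1.57076282e+00]), 'qd': array([ 0.00044014, -0.00190258,  0.00146386, -0.00042019,  0.0008823 ,
        0.00079754]), 'joint_efforts': array([-1.79837007e-04, -4.06507623e+01,  2.54527903e+01,  1.00821216e-02,
        1.48869316e-05, -7.52312985e-06]), 'position': array([116.370629  , 511.32026769, 230.5849286 ]), 'orientation': array([-9.24394002e-05,  1.11636772e-01,  9.93748713e-01, -8.47130256e-04]), 'wrist_force': array([-0.35643665,  0.23267751,  0.26309963]), 'torque': array([-0.0200016 ,  0.01225815,  0.0219998 ]), 'opening': 0.9981086348249454}
396.0564138642478 [ 46.89419523 527.60888197 374.27415669] [[0.22231675084359637, 0.9749736277545012, -0.0012990294738241814], [0.9365097239859524, -0.21317515141648635, 0.27839879974294723], [0.27115456694310314, -0.06310927033158976, -0.9604646900454554]]
```

View pics/top0.png

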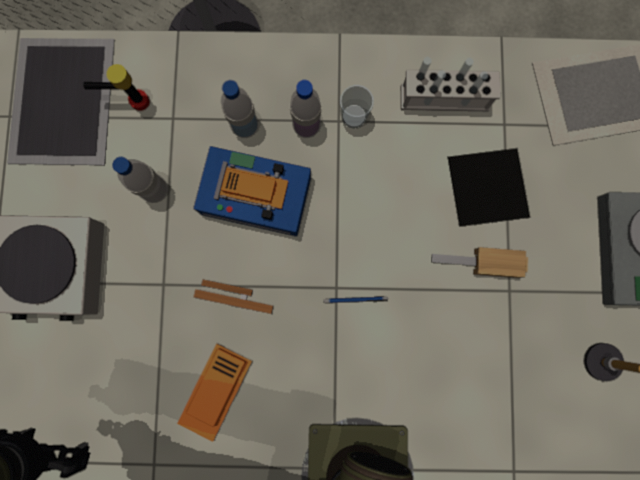

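View pics/scene0.png

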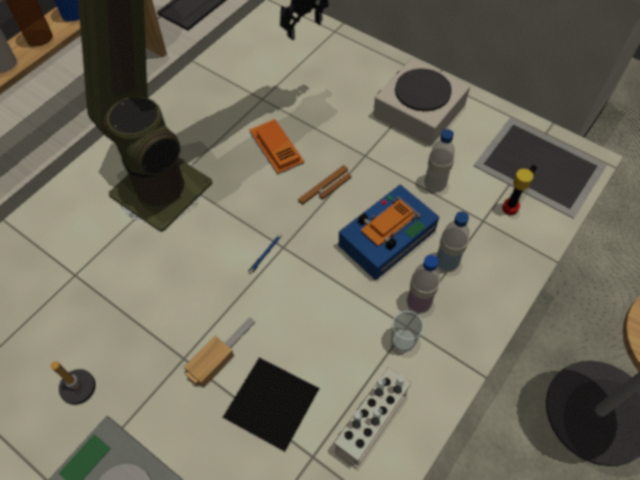

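The cover could be the small orange one on the meter at top (250,187) or the loose larger one at (215,390); I choose the one on the meter. The lever could be the grey blade at (455,259) in the wooden sleeve at (500,262), the red/yellow tool at (120,85) or the stand at (605,362); I choose the sleeved one. I'll check both in close crops.

```bash
python3 - <<'E'
from h import *
a=cv2.imread("pics/top0.png")
m=cv2.resize(a[140:240,185:320],None,fx=5.9,fy=5.9,interpolation=cv2.INTER_CUBIC)[:, :796]
l=cv2.resize(a[225:295,420:535],None,fx=0,fy=0,dsize=(115*6,70*6))[:, :]
m=cv2.resize(a[140:240,185:320],(135*4,400),interpolation=cv2.INTER_CUBIC)
b=cv2.imread("pics/scene0.png")
s=cv2.resize(b[180:280,330:450],(480,400),interpolation=cv2.INTER_CUBIC)
t=cv2.resize(a[240:290,425:535],(440,200),interpolation=cv2.INTER_CUBIC)
o=np.zeros((600,800,3),np.uint8); o[:400,:400]=m[:,140:540]; o[:400,400:]=s[:,:400]; o[400:,:440]=t
u=cv2.resize(b[310:390,175:265],(225,200)); o[400:,450:675]=u
cv2.imwrite("pics/c1.png",cv2.convertScaleAbs(o,alpha=1.7))
E
```

```text
Traceback (most recent call last):
cv2.error: OpenCV(4.12.0) :-1: error: (-5:Bad argument) in function 'resize'
> Overload resolution failed:
>  - argument for resize() given by name ('dsize') and position (2)
>  - argument for resize() given by name ('dsize') and position (2)
```

```bash
python3 - <<'E'
from h import *
a=cv2.imread("pics/top0.png")
o=np.zeros((600,800,3),np.uint8)
o[:400,:520]=cv2.resize(a[140:240,190:320],(520,400),interpolation=cv2.INTER_CUBIC)
o[400:,:440]=cv2.resize(a[240:290,425:535],(440,200),interpolation=cv2.INTER_CUBIC)
o[400:,450:800]=cv2.resize(a[145:230,440:535],(350,200),interpolation=cv2.INTER_CUBIC)
cv2.imwrite("pics/c1.png",cv2.convertScaleAbs(o,alpha=1.7))
E
```

```text
(no output)
```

View pics/c1.png

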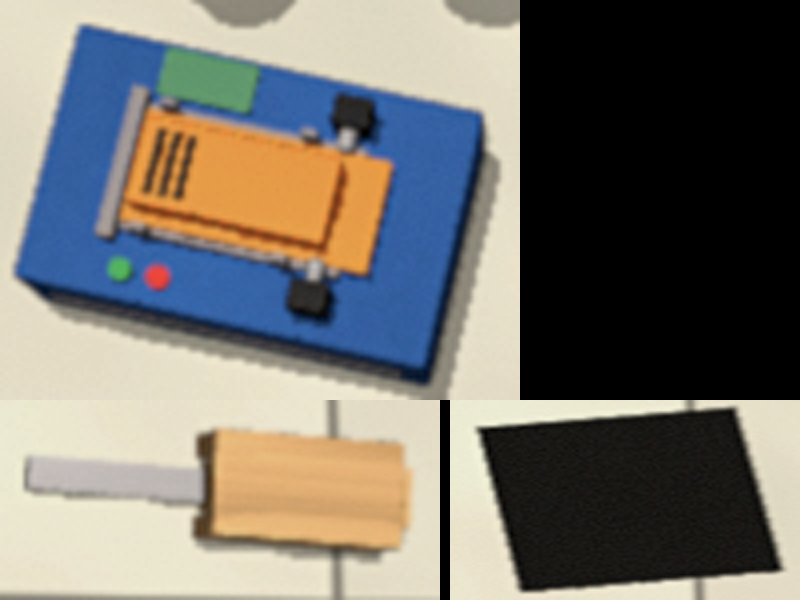

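The crops confirm the choices. The deck corners are at about crop (80,25), (483,113), (430,370) and (17,275). The lip faces right, toward world -y, with catches at (353,118) and (310,297). The blade tip is at crop (27,473) and its root at (205,485).

```bash
cat > loc.py <<'E'
from h import *
from scipy.optimize import least_squares
C=cal("top")
def fit(uv,z,loc):
    P=ray("top",uv,z,C)[:,:2]; loc=np.array(loc,float)
    f=lambda p:(np.c_[np.cos(p[2])*loc[:,0]-np.sin(p[2])*loc[:,1]+p[0],np.sin(p[2])*loc[:,0]+np.cos(p[2])*loc[:,1]+p[1]]-P).ravel()
    best=min((least_squares(f,[*P.mean(0),a]) for a in (0,1.5,3,-1.5)),key=lambda r:r.cost)
    return best.x,best.fun.reshape(-1,2).round(1).tolist()
E
python3 - <<'E'
from loc import *
k=lambda L,ox,oy:[(ox+(x-.0)/4,oy+y/4) for x,y in L]
print("meter",fit(k([(80,25),(483,113),(430,370),(17,275)],190,140),70,[(110,70),(-110,70),(-110,-70),(110,-70)]))
print("lip",ray("top",k([(393,158),(370,275)],190,140),81,C))
tip,root=ray("top",k([(27,74),(205,85)],425,240),11,C)
print("tip",tip,"root",root,"ang",np.arctan2(*(tip-root)[[1,0]]),np.linalg.norm(tip-root))
s=[(217,28),(404,46),(400,150),(213,135)]
print("sleeve",fit(k([(217,28),(213,135),(404,46),(400,150)],425,240),38,[(54,28),(54,-28),(-54,28),(-54,-28)]),ray("top",k(s,425,240),38,C))
m=[(440+(x-450)*95/350,145+(y-400)*85/200) for x,y in [(480,428),(736,408),(781,571),(521,591)]]
print("mat",fit(m,2,[(80,80),(80,-80),(-80,-80),(-80,80)]))
a=cv2.imread("pics/top0.png")
E
```

```text
meter (array([585.5149609 , 227.31752529,   1.35106989]), [[-133.7, 29.0], [-137.9, 26.9], [134.7, -28.0], [136.9, -27.9]])
lip [[603.45584439 153.92363771  81.        ]
 [542.02142535 164.09179618  81.        ]]
tip [ 452.61851427 -155.23159558   11.        ] root [ 448.40568358 -251.2692673    11.        ] ang 1.5269579920415237 96.13002825320198
sleeve (array([ 444.32893457, -297.72160264,    1.49790303]), [[-55.7, 8.2], [56.7, 0.8], [-55.8, -0.5], [54.9, -8.5]]) [[ 476.07647542 -250.04609945   38.        ]
 [ 468.32003394 -348.99266454   38.        ]
 [ 413.38425874 -345.09969487   38.        ]
 [ 419.53497018 -246.74795172   38.        ]]
mat (array([ 6.14898453e+02, -2.85384184e+02,  1.40825216e-01]), [[1.2, 1.3], [0.8, -0.8], [-0.7, -1.4], [-1.3, 0.9]])
```

```bash
python3 - <<'E'
from loc import *
k=lambda L,ox,oy:[(ox+(x-.0)/4,oy+y/4) for x,y in L]
print("meter",fit(k([(80,25),(483,113),(430,370),(17,275)],190,140),70,[(110,-70),(-110,-70),(-110,70),(110,70)]))
print("sleeve",fit(k([(217,28),(213,135),(404,46),(400,150)],425,240),38,[(54,-28),(54,28),(-54,-28),(-54,28)]))
q=telemetry.sense()["orientation"];r=R.from_quat([q[1],q[2],q[3],q[0]]).as_matrix()
print(r[:,0],r[:,1],np.arctan2(r[1,1],r[0,1]))
# blade centre at ~47mm behind tip
E
```

```text
meter (array([585.5149609 , 227.31752541,   1.37006106]), [[1.1, 0.3], [1.1, -2.7], [-0.2, 0.7], [-2.0, 1.7]])
sleeve (array([ 444.32893457, -297.72160264,    1.50177327]), [[-0.1, 4.3], [0.6, 4.8], [0.2, -4.5], [-0.7, -4.6]])
[-9.75074445e-01  2.21877954e-01 -5.41870460e-06] [ 0.22187764  0.97507303 -0.00170431] 1.3470563082424667
```

servo_tool(
  commands="-483 -622 130 1.407;-483 -622 130 1.407;-483 -622 130 1.407;-483 -622 130 1.407;-483 -622 130 1.407;-483 -622 130 1.407;-483 -622 130 1.407;-483 -622 130 1.407;-483 -622 130 1.407;-483 -622 130 1.407",
  hand=-1,
  squeeze=60,
)

```text
time_s: 1.35
position: [377.3, -49.2, 129.6]
orientation: [0.001, 0.728, 0.685, -0.0]
wrist_force: [0.5, 0.5, 0.8]
opening: 0.999
```

servo_tool(
  commands="-50 27 10 0;-100 54 20 0;-149 82 30 0;-149 82 30 0",
)

```text
time_s: 1.85
position: [451.8, -206.4, 98.7]
orientation: [0.001, 0.73, 0.684, -0.0]
wrist_force: [-0.7, 1.5, -0.1]
opening: 0.996
```

```bash
python3 - <<'E'
from h import *
C=cal("wrist");s=telemetry.sense();im=camera("wrist");cv2.imwrite("pics/w1.png",im)
np.savez("w1.npz",rv=C[0]["rvec"],tv=C[0]["tvec"])
print(s["position"],C[1],C[0]["cx"],C[0]["cy"],proj("wrist",[[452.6,-155.2,11],[449.7,-202.6,11]],C))
E
```

```text
[ 451.82154683 -206.36395541   98.73982987] 396.0564138642478 316.39260398276014 239.8070629663069 [[312.77050593 160.99566742]
 [313.30486997 240.17153174]]
```

View pics/w1.png

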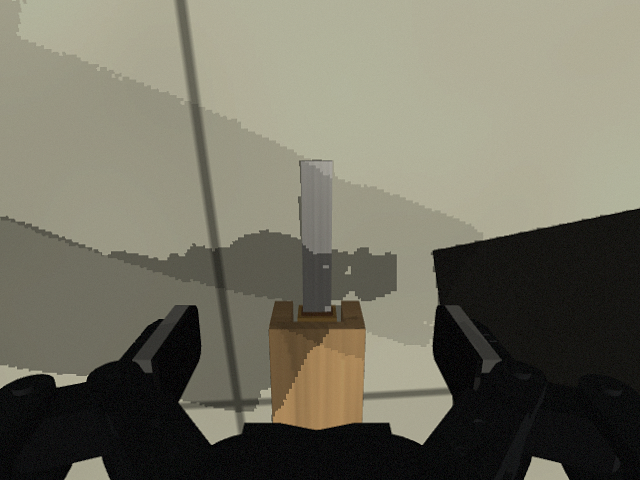

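The wrist view shows the blade tip at (316.5,160) and its root at (318,308), with the sleeve mouth at y≈305. This is the right tool.

```bash
python3 - <<'E'
from h import *
C=cal("wrist")
P=ray("wrist",[(316.5,160),(318,308)],11,C);d=P[0]-P[1];print(P,np.arctan2(d[1],d[0]),np.linalg.norm(d))
u=d/np.linalg.norm(d);b=P[0]-47.5*u;print(b,toolshift([b[0],b[1],2]))
E
```

```text
[[ 452.80283575 -152.48606111   11.        ]
 [ 447.81820499 -245.73630546   11.        ]] 1.517392807261134 93.38337440334205
[ 450.26737414 -199.91834373   11.        ] [ 4.38860945e+00 -1.29701842e-03  9.68211252e+01]
```

servo_tool(
  commands="4 0 50 0;4 0 97 0;4 0 97 0;4 0 97 0",
)

```text
time_s: 2.4
position: [450.6, -199.8, 3.1]
orientation: [0.0, 0.729, 0.685, -0.0]
wrist_force: [0.8, 0.4, 0.3]
opening: 1.001
```

servo_tool(
  commands="0 0 0 0;0 0 0 0;0 0 0 0;0 0 0 0;0 0 0 0",
  hand=1,
  squeeze=60,
)

```text
time_s: 3.02
position: [451.0, -199.9, 3.3]
orientation: [0.0, 0.729, 0.685, -0.0]
wrist_force: [0.0, 0.1, 1.2]
opening: 0.179
```

servo_tool(
  commands="0 0 0 0;15 0 -1 0;35 0 -1 0;60 0 -1 0;85 0 -1 0;110 0 -1 0;130 0 -1 0;130 0 0 0;130 0 0 0",
)

```text
time_s: 4.15
position: [458.8, -69.6, 3.2]
orientation: [0.0, 0.729, 0.685, -0.0]
wrist_force: [-0.2, 1.4, 2.8]
opening: 0.182
```

```bash
python3 - <<'E'
from h import *
cv2.imwrite("pics/t2.png",camera("top")); s=telemetry.sense(); print(s["opening"],s["position"])
a=cv2.imread("pics/t2.png")[200:320,370:530]
cv2.imwrite("pics/c2.png",cv2.resize(a,(640,480),interpolation=cv2.INTER_CUBIC))
E
```

```text
0.18135933184988068 [458.94394747 -69.98932076   3.23959205]
```

View pics/c2.png

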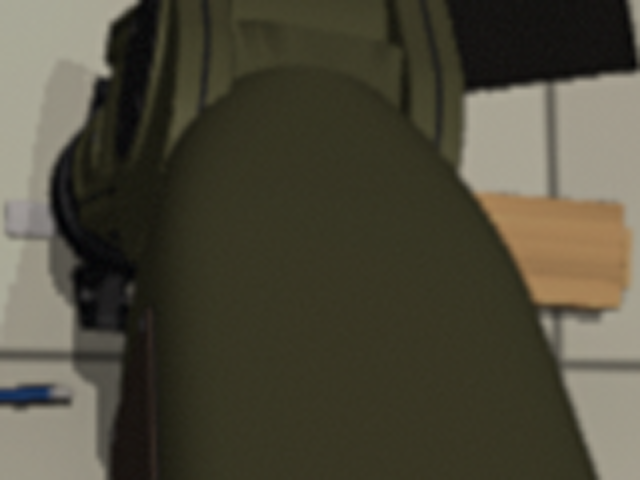

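The blade tip is visible at left (10,218), outside the sleeve, and the lever moved with the gripper. I'll release it and regrip by the handle.

servo_tool(
  commands="0 0 0 0;0 0 0 0;0 0 0 0;0 0 -40 0;-40 0 -90 0;-95 0 -90 0;-95 0 -90 0;-95 0 -90 0",
  hand=-1,
)

```text
time_s: 5.2
position: [452.3, -164.6, 92.9]
orientation: [-0.001, 0.729, 0.684, -0.0]
wrist_force: [-0.1, 0.7, 0.4]
opening: 1.0
```

```bash
python3 - <<'E'
from h import *
C=cal("wrist");im=camera("wrist");cv2.imwrite("pics/w2.png",im)
s=telemetry.sense();print(s["position"],s["opening"])
E
```

```text
[ 452.20206599 -164.02079892   92.70386621] 0.9971086303514077
```

View pics/w2.png

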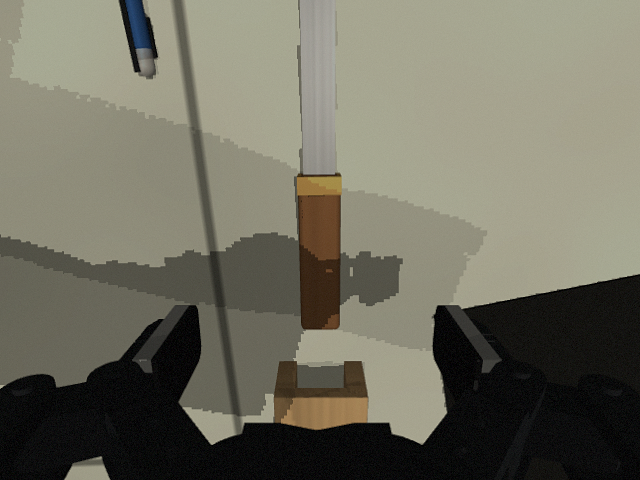

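The lever lies fully clear of the sleeve. The handle front is at (319,175) and its rear end at (320,327).

```bash
python3 - <<'E'
from h import *
C=cal("wrist")
P=ray("wrist",[(319,175),(320,326)],18,C);d=P[0]-P[1];b=P.mean(0);print(P,b,np.arctan2(d[1],d[0]),np.linalg.norm(d),toolshift([b[0],b[1],2]))
E
```

```text
[[ 455.73079284 -119.26581883   18.        ]
 [ 450.75294828 -211.19378788   18.        ]] [ 453.24187056 -165.22980335   18.        ] 1.516699756644438 92.06264404953323 [-1.18921075  1.24099143 90.70159838]
```

servo_tool(
  commands="-1 1 45 0;-1 1 91 0;-1 1 91 0;-1 1 91 0",
)

```text
time_s: 5.75
position: [453.4, -164.4, 2.4]
orientation: [-0.001, 0.728, 0.685, -0.0]
wrist_force: [0.1, 0.4, 0.9]
opening: 1.002
```

servo_tool(
  commands="0 0 0 0;0 0 0 0;0 0 0 0;0 0 0 0;0 0 0 0",
  hand=1,
  squeeze=80,
)

```text
time_s: 6.38
position: [454.0, -164.6, 3.4]
orientation: [-0.0, 0.728, 0.685, 0.0]
wrist_force: [-0.6, 1.1, 7.1]
opening: 0.257
```

servo_tool(
  commands="0 0 -15 0;0 0 -50 0;0 0 -95 0;0 0 -125 0;0 0 -125 0",
)

```text
time_s: 7.0
position: [455.8, -165.4, 130.6]
orientation: [0.002, 0.728, 0.685, 0.001]
wrist_force: [-0.0, 0.7, -1.9]
opening: 0.258
```

servo_tool(
  commands="40 24 7 0.05;85 48 14 0.1;130 71 20 0.122;130 71 20 0.122;130 71 20 0.122",
)

```text
time_s: 7.62
position: [533.3, -40.1, 109.4]
orientation: [0.001, 0.769, 0.64, 0.0]
wrist_force: [-0.5, 0.1, -1.2]
opening: 0.256
```

```bash
python3 - <<'E'
from h import *
C=cal("wrist");im=camera("wrist");cv2.imwrite("pics/w3.png",im)
s=telemetry.sense();print(s["position"],s["orientation"],s["opening"])
mx=np.array([np.cos(1.385),np.sin(1.385)]);my=np.array([-mx[1],mx[0]])
for l in [(-110,-70,70),(-110,70,70),(-70,-30,81),(-70,30,81)]:
    p=np.array([585.5,227.3])+mx*l[0]+my*l[1];print(l,proj("wrist",[*p,l[2]],C))
E
```

```text
[533.26682433 -40.60960231 109.79130937] [1.43650374e-03 7.68950004e-01 6.39307243e-01 2.77976014e-04] 0.25908026957477914
(-110, -70, 70) [[ 504.5700119  -117.41210188]]
(-110, 70, 70) [[ 143.12545792 -119.12019014]]
(-70, -30, 81) [[ 414.61957112 -276.43583841]]
(-70, 30, 81) [[ 236.43496467 -277.48292063]]
```

View pics/w3.png

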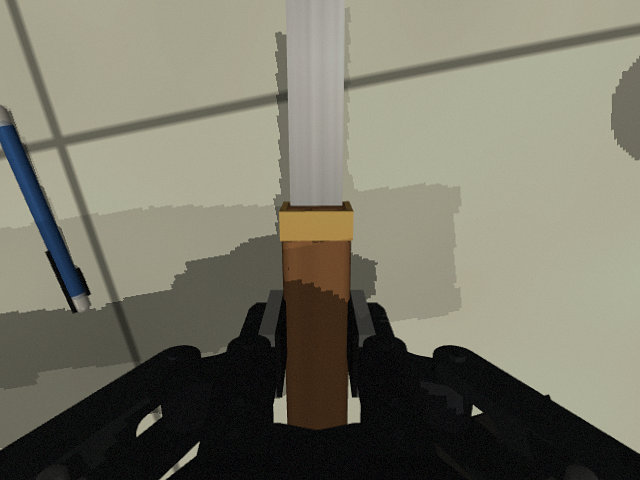

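Lever held straight in the pads (handle at x≈317); the meter is out of the wrist view. I'll refine the meter pose from masks in the fixed cameras.

```bash
cat > fitm.py <<'E'
from h import *
from scipy.optimize import least_squares
# silhouette-fit: blue+orange+etc of meter via deck edges found as blue mask; orange mask = cover
Cs={n:cal(n) for n in("top","scene")}
im={n:cv2.imread(f"pics/{n}0.png") for n in Cs}
def edges(n,hull,col):
    h=cv2.cvtColor(im[n],cv2.COLOR_BGR2HSV)
    return h
def W(p,L):
    L=np.atleast_2d(np.array(L,float));c,s=np.cos(p[2]),np.sin(p[2])
    return np.c_[p[0]+c*L[:,0]-s*L[:,1],p[1]+s*L[:,0]+c*L[:,1],L[:,2]]
def snap(n,a,b,chan,k=24):
    # subpixel edge positions along normals of the image segment a-b: return residual points
    g=cv2.GaussianBlur(im[n].astype(np.float32),(3,3),0)
    f=g[:,:,0]-g[:,:,2] # blue minus red
    d=(b-a)/np.linalg.norm(b-a);nn=np.array([-d[1],d[0]]);out=[]
    t=np.linspace(-7,7,57)
    for s in np.linspace(.12,.88,k):
        p=a+s*(b-a);q=(p+t[:,None]*nn).astype(np.float32)
        v=cv2.remap(f,q[None,:,0],q[None,:,1],cv2.INTER_LINEAR)[0];gr=np.abs(np.gradient(v))
        i=gr.argmax()
        if gr[i]>2.5: out.append(t[i])
    return np.array(out)
SEG={"top":[((110,-70,70),(-110,-70,70)),((-110,-70,70),(-110,70,70)),((110,70,70),(110,-70,70)),((-70,-30,81),(-70,30,81))],
     "scene":[((110,70,70),(-110,70,70)),((-110,-70,70),(-110,70,70)),((110,70,70),(110,-70,70)),((-110,-70,70),(110,-70,70)),((-70,-30,81),(-70,30,81))]}
def res(p,ns=("top","scene"),show=False):
    r=[]
    for n in ns:
        for A,B in SEG[n]:
            a,b=proj(n,W(p,[A,B]),Cs[n]);o=snap(n,a,b,None)
            m=np.median(o) if len(o)>5 else 0
            # first and last third medians give both offset and tilt
            k=len(o)//2; r+= [np.median(o[:k]),np.median(o[k:])] if len(o)>7 else [0,0]
    return np.array(r)
for ns in (("top",),("scene",),("top","scene")):
    r=least_squares(lambda p:res(p,ns),[585.5,227.3,1.385],x_scale=[1,1,.01],diff_step=[2e-3,4e-3,5e-3],loss="soft_l1")
    p=r.x;print(ns,p.round(3),res(p,ns).round(1),"edge",W(p,[-110,0,70])[0].round(1),"lip",W(p,[-70,0,78])[0].round(1))
E
python3 fitm.py
```

```text
('top',) [585.801 228.556   1.364] [0.  0.4 0.  0.  0.2 0.2 0.  0. ] edge [563.2 120.9  70. ] lip [571.4 160.   78. ]
('scene',) [589.755 225.897   1.36 ] [ 0.2  0.   0.5  0.2  0.5  0.4 -0.5  1.2 -0.2 -0.5] edge [566.7 118.3  70. ] lip [575.1 157.5  78. ]
('top', 'scene') [589.171 227.406   1.382] [ 1.2  2.2  0.2  0.4 -0.2  0.   0.2  0.5 -0.5  0.  -0.2  0.1  1.   1.
 -0.5  1.1 -0.9 -0.8] edge [568.5 119.4  70. ] lip [576.  158.7  78. ]
```

servo_tool(
  commands="20 0 10 0.025;40 -1 20 0.025;51 -1 30 0.025;51 -1 30 0.025;51 -1 30 0.025",
)

```text
time_s: 8.3
position: [541.6, 9.4, 79.8]
orientation: [0.002, 0.777, 0.63, 0.0]
wrist_force: [-0.3, -0.5, -0.4]
opening: 0.259
```

```bash
python3 - <<'E'
from h import *
o=np.zeros((600,800,3),np.uint8)
t=camera("top");b=camera("scene");cv2.imwrite("pics/t3.png",t);cv2.imwrite("pics/s3.png",b)
o[:,:400]=cv2.resize(t[140:240,265:332],(400,600),interpolation=cv2.INTER_CUBIC)
o[:,400:]=cv2.resize(b[190:290,330:397],(400,600),interpolation=cv2.INTER_CUBIC)
cv2.imwrite("pics/c3.png",cv2.convertScaleAbs(o,alpha=1.6))
s=telemetry.sense();print(s["position"],s["orientation"],s["wrist_force"])
E
```

```text
[541.91630238   9.26469308  80.05645509] [1.70582794e-03 7.77016645e-01 6.29477563e-01 4.69972399e-04] [ 0.02878518 -0.16020223 -0.06309481]
```

View pics/c3.png

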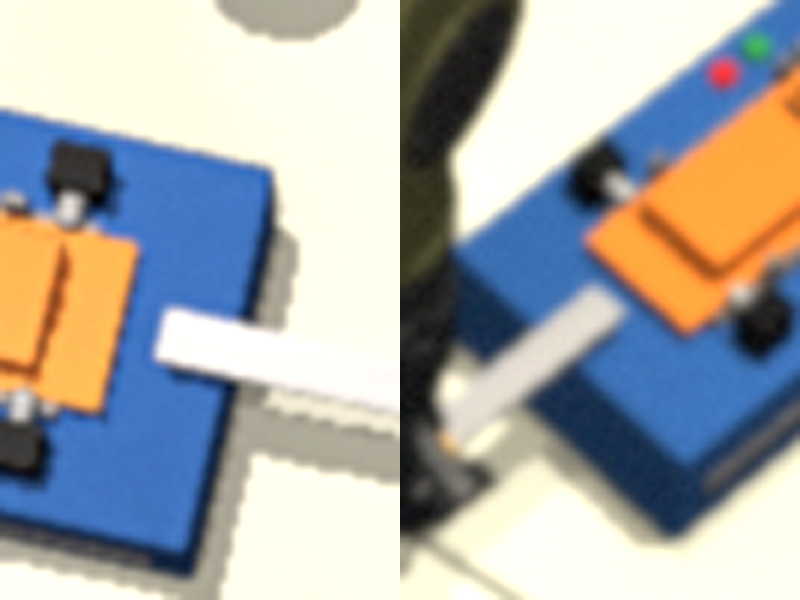

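Scene and top views show the blade over the bare strip. The tip is at crop top (166,334), about 16 mm short of the lip at (118,327), and is aligned laterally.

```bash
python3 - <<'E'
from h import *
from scipy.optimize import least_squares
Cs={n:cal(n) for n in("top","scene")}
def tri(a,b):
    r=least_squares(lambda P:np.r_[proj("top",P,Cs["top"])[0]-a,proj("scene",P,Cs["scene"])[0]-b],[560,150,80]);return r.x.round(1),r.fun.round(2)
T=lambda x,y:(265+x*67/400,140+y/6); S=lambda x,y:(330+(x-400)*67/400,190+y/6)
print("tip",tri(T(166,334),S(608,300)))
print("lip far",tri(T(137,243),S(690,333)),"lip near",tri(T(100,412),S(585,240)))
print("deck far",tri(T(271,172),S(688,467)))
print("blade at edge-ish")
E
```

```text
tip (array([569.5, 144. ,  83.6]), array([-0.19, -0.19, -0.3 ,  0.08]))
lip far (array([602.9, 155.1,  75.7]), array([-0.13, -0.13, -0.21,  0.06])) lip near (array([543.4, 166.3,  76.5]), array([-0.17, -0.17, -0.27,  0.07]))
deck far (array([633. , 109.6,  61.8]), array([-0.23, -0.23, -0.35,  0.1 ]))
blade at edge-ish
```

servo_tool(
  commands="0 0 6 0;0 0 11 0;0 0 11 0;0 0 11 0",
)

```text
time_s: 8.9
position: [541.9, 9.2, 69.0]
orientation: [0.002, 0.777, 0.629, 0.0]
wrist_force: [-0.1, 0.5, -1.0]
opening: 0.258
```

servo_tool(
  commands="0 0 1 0;0 0 2 0;0 0 2 0",
)

```text
time_s: 9.28
position: [541.9, 9.2, 67.0]
orientation: [0.002, 0.777, 0.629, 0.0]
wrist_force: [0.8, -0.3, -0.7]
opening: 0.261
```

servo_tool(
  commands="0 0 1 0;0 0 1 0",
)

```text
time_s: 9.52
position: [542.0, 9.2, 66.1]
orientation: [0.002, 0.777, 0.629, 0.0]
wrist_force: [0.3, -0.1, -0.2]
opening: 0.258
```

servo_tool(
  commands="0 0 1 0;0 0 1 0",
)

```text
time_s: 9.78
position: [542.1, 9.2, 65.3]
orientation: [0.002, 0.777, 0.629, 0.001]
wrist_force: [-0.9, -1.3, 1.7]
opening: 0.258
```

servo_tool(
  commands="0 0 1 0;0 0 1 0",
)

```text
time_s: 10.02
position: [542.1, 9.2, 64.5]
orientation: [0.002, 0.777, 0.629, 0.001]
wrist_force: [-0.7, -1.4, 3.6]
opening: 0.255
```

servo_tool(
  commands="0 0 -2 0;6 0 -2 0;12 0 -2 0;18 0 -2 0;23 0 -2 0;23 0 -2 0",
)

```text
time_s: 10.78
position: [547.0, 32.4, 66.4]
orientation: [0.002, 0.777, 0.63, 0.001]
wrist_force: [0.1, -0.2, -0.9]
opening: 0.257
```

servo_tool(
  commands="2 0 0 0;3 0 0 0;3 0 0 0",
)

```text
time_s: 11.15
position: [547.7, 35.4, 66.3]
orientation: [0.001, 0.777, 0.63, 0.001]
wrist_force: [0.2, 0.2, -0.2]
opening: 0.253
```

servo_tool(
  commands="1 0 0 0;2 0 0 0;2 0 0 0",
)

```text
time_s: 11.52
position: [548.1, 37.4, 66.3]
orientation: [0.001, 0.777, 0.63, 0.001]
wrist_force: [-0.1, 0.1, -0.7]
opening: 0.26
```

servo_tool(
  commands="1 0 0 0;2 0 0 0;2 0 0 0",
)

```text
time_s: 11.9
position: [548.2, 38.2, 66.3]
orientation: [0.002, 0.777, 0.63, -0.0]
wrist_force: [-1.0, -4.8, 0.7]
opening: 0.257
```

servo_tool(
  commands="1 0 0 0;2 0 0 0;2 0 0 0",
)

```text
time_s: 12.28
position: [548.0, 38.2, 66.3]
orientation: [0.004, 0.777, 0.629, -0.002]
wrist_force: [-2.0, -8.3, 1.1]
opening: 0.254
```

The slot's rear wall is felt at y≈38.2. I'll back off 3 mm, loosen the grip so the handle can pivot in the pads, then pry.

servo_tool(
  commands="-2 0 0 0;-3 0 0 0;-3 0 0 0;-3 0 0 0",
  squeeze=25,
)

```text
time_s: 12.78
position: [547.7, 35.8, 66.5]
orientation: [0.004, 0.777, 0.629, -0.001]
wrist_force: [-0.2, 1.0, 0.4]
opening: 0.26
```

servo_tool(
  commands="0 0 4 0;0 0 8 0;0 0 13 0;1 0 17 0;2 0 21 0;2 0 25 0;2 0 25 0",
)

```text
time_s: 13.65
position: [549.5, 37.1, 42.2]
orientation: [0.005, 0.777, 0.629, -0.0]
wrist_force: [-0.0, -1.1, 5.3]
opening: 0.257
```

servo_tool(
  commands="1 0 4 0;2 0 8 0;3 0 11 0;4 0 14 0;5 0 17 0;5 0 17 0",
)

```text
time_s: 14.4
position: [551.4, 40.9, 25.8]
orientation: [0.006, 0.778, 0.629, -0.0]
wrist_force: [0.6, -3.1, 5.2]
opening: 0.257
```

```bash
python3 - <<'E'
from h import *
o=np.zeros((600,800,3),np.uint8)
t=camera("top");b=camera("scene");cv2.imwrite("pics/t4.png",t);cv2.imwrite("pics/s4.png",b)
o[:,:400]=cv2.resize(t[140:240,265:332],(400,600),interpolation=cv2.INTER_CUBIC)
o[:,400:]=cv2.resize(b[180:280,340:407],(400,600),interpolation=cv2.INTER_CUBIC)
cv2.imwrite("pics/c4.png",cv2.convertScaleAbs(o,alpha=1.6))
s=telemetry.sense();print(s["position"],s["orientation"],s["wrist_force"])
E
```

```text
[551.4130625   40.89185308  25.80967969] [ 5.91355010e-03  7.77643102e-01  6.28678096e-01 -2.95198525e-04] [-0.58800919 -4.08811118  4.59188821]
```

View pics/c4.png

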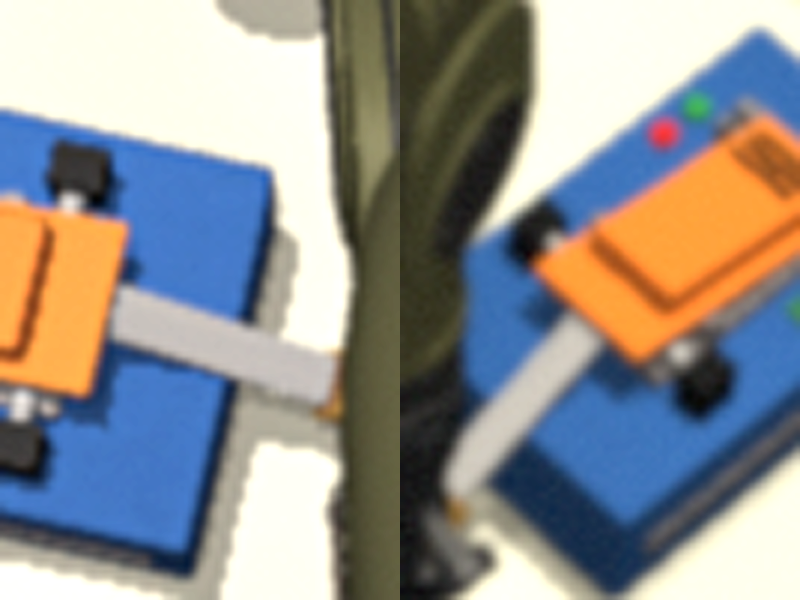

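```bash
python3 - <<'E'
from h import *
from scipy.optimize import least_squares
Cs={n:cal(n) for n in("top","scene")}
def tri(a,b):
    r=least_squares(lambda P:np.r_[proj("top",P,Cs["top"])[0]-a,proj("scene",P,Cs["scene"])[0]-b],[560,150,80]);return r.x.round(1),r.fun.round(2)
T=lambda x,y:(265+x*67/400,140+y/6); S=lambda x,y:(340+(x-400)*67/400,180+y/6)
print(tri(T(128,222),S(640,362)),tri(T(90,398),S(533,262)))
print("deck far",tri(T(271,172),S(628,528)))
E
```

```text
(array([604.4, 156.9,  98.5]), array([-0.12, -0.12, -0.2 ,  0.06])) (array([543.4, 168.3, 102.2]), array([-0.34, -0.34, -0.56,  0.15]))
deck far (array([633. , 109.6,  61.2]), array([-0.19, -0.19, -0.3 ,  0.08]))
```

The cover is popped: the lip is lifted about 22 mm. Now I'll draw the lever back along its own slope so the lip settles onto the catches.

servo_tool(
  commands="-3 0 1 0;-6 0 2 0;-9 0 3 0;-12 0 4 0;-15 0 4 0;-18 0 5 0;-18 0 5 0",
)

```text
time_s: 15.38
position: [547.9, 23.8, 21.3]
orientation: [0.006, 0.778, 0.629, 0.0]
wrist_force: [-0.0, 3.6, 5.0]
opening: 0.259
```

```bash
python3 - <<'E'
from h import *
o=np.zeros((600,800,3),np.uint8)
t=camera("top");b=camera("scene");cv2.imwrite("pics/t5.png",t);cv2.imwrite("pics/s5.png",b)
o[:,:400]=cv2.resize(t[140:240,265:332],(400,600),interpolation=cv2.INTER_CUBIC)
o[:,400:]=cv2.resize(b[180:280,340:407],(400,600),interpolation=cv2.INTER_CUBIC)
cv2.imwrite("pics/c5.png",cv2.convertScaleAbs(o,alpha=1.6))
s=telemetry.sense();print(s["position"],s["orientation"],s["wrist_force"])
E
```

```text
[547.89462479  23.79579316  21.33409716] [5.56928949e-03 7.77533651e-01 6.28816584e-01 3.28769288e-04] [-0.30840054  4.17531806  4.70336179]
```

View pics/c5.png

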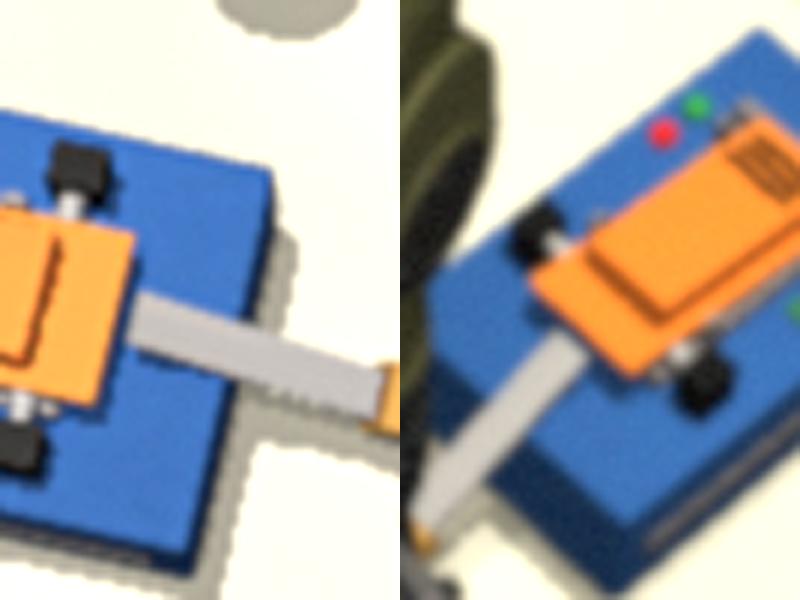

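The blade tip is just clear of the lip at top (135,318). The lip stays raised, at scene (632,378) versus about (630,393) shut. I'll draw the lever away and flatten it on the bench.

servo_tool(
  commands="-4 0 1 0;-9 0 2 0;-15 0 3 0;-25 0 0 0;-40 0 -4 0;-65 0 -4 0;-95 0 -4 0;-120 0 -4 0;-120 0 -4 0;-120 0 -4 0",
)

```text
time_s: 16.73
position: [522.0, -93.8, 25.6]
orientation: [0.005, 0.778, 0.628, -0.0]
wrist_force: [-0.4, 0.4, -1.5]
opening: 0.257
```

servo_tool(
  commands="0 0 4 0;0 0 7 0;0 0 10 0;0 0 13 0;0 0 16 0;0 0 19 0;0 0 21 0;0 0 21 0",
  squeeze=20,
)

```text
time_s: 17.73
position: [527.9, -90.5, 8.6]
orientation: [0.006, 0.777, 0.63, 0.006]
wrist_force: [2.7, 10.5, 21.2]
opening: 0.263
```

servo_tool(
  commands="0 0 0 0;0 0 0 0;0 0 0 0;0 0 -40 0;0 0 -100 0;0 0 -130 0;0 0 -130 0",
  hand=-1,
)

```text
time_s: 18.6
position: [527.3, -90.7, 140.8]
orientation: [0.008, 0.777, 0.63, 0.007]
wrist_force: [-0.4, -0.6, -0.5]
opening: 0.999
```

```bash
python3 - <<'E'
from h import *
o=np.zeros((600,800,3),np.uint8)
w=camera("wrist");t=camera("top");b=camera("scene")
for n,x in zip(("w6","t6","s6"),(w,t,b)): cv2.imwrite(f"pics/{n}.png",x)
o[:300,:400]=cv2.resize(w,(400,300),interpolation=cv2.INTER_AREA)
o[:300,400:]=cv2.resize(t[140:260,265:425],(400,300),interpolation=cv2.INTER_CUBIC)
o[300:,:]=cv2.resize(b[180:300,250:450][10:85],(800,300),interpolation=cv2.INTER_CUBIC)
cv2.imwrite("pics/c6.png",cv2.convertScaleAbs(o,alpha=1.6))
s=telemetry.sense();print(s["position"],s["orientation"],s["wrist_force"],s["opening"])
E
```

```text
[524.30542639 -90.08922997 137.0193714 ] [0.00535696 0.77669322 0.62983677 0.00495823] [-0.81638023  0.31003911 -0.35236946] 0.9983333326825402
```

View pics/c6.png

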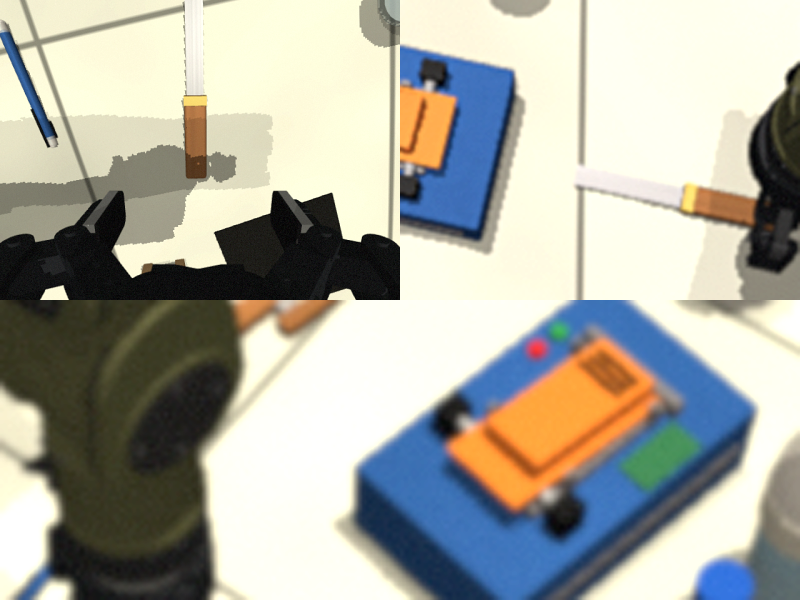

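The lever lies flat on the bench at top crop (580..760, 180..215), well clear. The cover is still nose-up on its catches, with lip corners at scene crop (450,447) and (515,512).

```bash
python3 - <<'E'
from h import *
from scipy.optimize import least_squares
Cs={n:cal(n) for n in("top","scene")}
def tri(a,b):
    r=least_squares(lambda P:np.r_[proj("top",P,Cs["top"])[0]-a,proj("scene",P,Cs["scene"])[0]-b],[560,150,80]);return r.x
# same-corner comparison shut (image 0/3) vs now, lips
A=tri((287.6,179.2),(378.8,243));B=tri((281.2,207.5),(362.2,226.3))
print("lip now",A,B,(A+B)/2,"yaw",np.arctan2(-(A-B)[1],(A-B)[0]))
# orange mask centroid in top (hump+flange), shut vs now
for n in("top","scene"):
  for f in(("0","6")):
    im=cv2.imread(f"pics/{n[0]}6.png" if f=="6" else f"pics/{n}0.png");h=cv2.cvtColor(im,cv2.COLOR_BGR2HSV)
    m=cv2.inRange(h,(5,140,60),(20,255,255));x0,x1,y0,y1=(190,320,140,240) if n=="top" else (330,450,180,280)
    z=np.zeros_like(m);z[y0:y1,x0:x1]=m[y0:y1,x0:x1]
    k,l,s,c=cv2.connectedComponentsWithStats(z);i=1+s[1:,4].argmax();p=cv2.minAreaRect(np.argwhere(l==i)[:,::-1].astype(np.float32))
    print(n,f,s[i],c[i].round(2),p, ray(n,c[i],90 if f=="6" else 86,Cs[n])[0].round(1))
mx=np.array([.2063,.9785]);print("pred mid",np.array([587.5,227.2])+5*mx, toolshift([588.5,232.1,120]),toolshift([588.5,232.1,87]))
E
```

```text
lip now [602.7351988  155.10928586  87.08681873] [543.60697045 167.18034717  91.57343246] [573.17108462 161.14481651  89.33012559] yaw 0.20138328499087588
top 0 [ 220  167   68   41 1750] [253.83 187.35] ((253.40341186523438, 187.23507690429688), (63.44935607910156, 28.855812072753906), 12.87500286102295) [584.5 223.6  86. ]
top 6 [ 220  167   67   40 1782] [253.23 186.51] ((252.98361206054688, 186.3883514404297), (63.10926055908203, 29.031841278076172), 12.200469017028809) [585.3 224.4  90. ]
scene 0 [ 362  200   52   45 1115] [388.02 222.02] ((387.9171447753906, 222.011962890625), (23.51546287536621, 51.251651763916016), 50.82634735107422) [587.4 220.   86. ]
scene 6 [ 362  200   52   42 1076] [388.54 220.76] ((388.683349609375, 220.7467803955078), (23.956228256225586, 50.66328430175781), 55.88552474975586) [587.6 221.5  90. ]
pred mid [588.5315 232.0925] [328.48451264  -3.99409254  17.27641086] [328.45302995  -4.47480939  50.27289431]
```

servo_tool(
  commands="50 -1 0 0;105 -2 0 0;160 -2 5 0;215 -3 10 0;270 -4 15 0;310 -4 17 0;328 -4 17 0;328 -4 17 0;328 -4 17 0",
)

```text
time_s: 19.88
position: [587.7, 230.0, 119.7]
orientation: [0.005, 0.777, 0.629, 0.004]
wrist_force: [-1.0, 0.3, 0.2]
opening: 1.001
```

```bash
python3 - <<'E'
from h import *
s=telemetry.sense();q=s["orientation"];print(s["position"],q,2*np.arctan2(q[2],q[1]),toolshift([588.6,232.5,87]))
E
```

```text
[587.71254173 229.9745417  119.66037281] [0.00536354 0.77710634 0.62933448 0.0038832 ] 1.3614285742672096 [ 2.67813233 -0.08872645 32.66014711]
```

Descend and close gently.

servo_tool(
  commands="3 0 12 0;3 0 24 0;3 0 32 0;3 0 32 0;3 0 32 0",
)

```text
time_s: 20.5
position: [588.9, 232.8, 87.8]
orientation: [0.005, 0.777, 0.629, 0.004]
wrist_force: [-0.1, 0.1, -0.2]
opening: 0.997
```

servo_tool(
  commands="0 0 0 0;0 0 0 0;0 0 0 0;0 0 0 0;0 0 0 0",
  hand=1,
  squeeze=30,
)

```text
time_s: 21.12
position: [588.9, 233.1, 88.2]
orientation: [0.005, 0.777, 0.629, 0.004]
wrist_force: [-1.5, -0.5, 4.1]
opening: 0.529
```

servo_tool(
  commands="0 0 -4 0;0 0 -8 0;0 0 -14 0;0 0 -22 0;0 0 -35 0;0 0 -55 0;0 0 -80 0;0 0 -80 0",
  squeeze=40,
)

```text
time_s: 22.12
position: [589.7, 234.0, 171.2]
orientation: [0.006, 0.777, 0.629, 0.007]
wrist_force: [-0.4, -0.1, -1.7]
opening: 0.527
```

```bash
python3 - <<'E'
from h import *
w=camera("wrist");t=camera("top");cv2.imwrite("pics/w7.png",w);cv2.imwrite("pics/t7.png",t)
for n,im in(("wrist",w),):
    m=cv2.inRange(cv2.cvtColor(im,cv2.COLOR_BGR2HSV),(5,140,40),(20,255,255));k,l,s,c=cv2.connectedComponentsWithStats(m);i=1+s[1:,4].argmax();print(s[i],c[i],cv2.minAreaRect(np.argwhere(l==i)[:,::-1].astype(np.float32)))
s=telemetry.sense();q=s["orientation"];print(s["position"],s["wrist_force"],s["opening"],2*np.arctan2(q[2],q[1]))
# mat refine from top0: dark mask
a=cv2.imread("pics/top0.png");m=cv2.inRange(cv2.cvtColor(a,cv2.COLOR_BGR2GRAY),0,32);z=np.zeros_like(m);z[140:235,440:540]=m[140:235,440:540]
M=cv2.moments(z,True);print("mat",ray("top",(M["m10"]/M["m00"],M["m01"]/M["m00"]),2))
b=cv2.imread("pics/scene0.png");m=cv2.inRange(cv2.cvtColor(b,cv2.COLOR_BGR2GRAY),0,32);z=np.zeros_like(m);z[350:455,215:325]=m[350:455,215:325]
cn=cv2.minAreaRect(cv2.findNonZero(z));M=cv2.moments(z,True);print("mat scene",M["m00"],cn,ray("scene",(M["m10"]/M["m00"],M["m01"]/M["m00"]),2))
E
```

```text
[  237   166   160   264 33623] [316.29768313 295.8752937 ] ((316.5, 297.5), (263.0, 159.0), 90.0)
[587.9562251  233.29056771 168.33043084] [-0.56692049 -0.29469579 -0.50432877] 0.5250944565093899 1.3614728850256388
mat [[ 614.71413025 -283.89027       2.        ]]
mat scene 4589.0 ((270.5610046386719, 402.81292724609375), (68.59741973876953, 69.24855041503906), 28.369047164916992) [[ 618.09838317 -289.23086234    2.        ]]
```

servo_tool(
  commands="-25 -2 0 0;-75 -5 0 -0.05;-130 -8 0 -0.1;-180 -11 0 -0.15;-235 5 0 -0.2;-290 22 0 -0.25;-345 40 10 -0.3;-400 62 20 -0.35;-450 95 30 -0.35;-485 125 40 -0.35",
)

```text
time_s: 23.48
position: [609.3, -269.6, 128.1]
orientation: [0.005, 0.656, 0.754, 0.003]
wrist_force: [0.7, 0.7, -0.0]
opening: 0.521
```

servo_tool(
  commands="0 0 0 0;0 0 0 0;0 0 0 0",
)

```text
time_s: 23.85
position: [608.7, -268.2, 127.9]
orientation: [0.005, 0.656, 0.755, 0.003]
wrist_force: [-0.7, -0.3, -1.5]
opening: 0.528
```

```bash
python3 - <<'E'
from h import *
s=telemetry.sense();q=s["orientation"];print(s["position"],s["wrist_force"],s["opening"],2*np.arctan2(q[2],q[1]),toolshift([614.6,-276,14]))
E
```

```text
[ 608.65163865 -268.18686809  127.94814088] [-0.7448475  -0.25011498 -1.48877688] 0.5275501408562967 1.710815085419914 [ -8.2535971    3.59057716 114.01575652]
```

servo_tool(
  commands="-3 1 30 0;-6 3 65 0;-8 4 95 0;-8 4 105 0;-8 4 106 0;-8 4 106 0",
)

```text
time_s: 24.6
position: [615.9, -275.8, 23.7]
orientation: [0.006, 0.656, 0.755, 0.003]
wrist_force: [0.8, 0.0, -0.6]
opening: 0.529
```

servo_tool(
  commands="0 0 2 0;0 0 4 0;0 0 6 0;0 0 6 0",
)

```text
time_s: 25.1
position: [615.7, -275.7, 17.4]
orientation: [0.005, 0.656, 0.755, 0.003]
wrist_force: [0.4, 0.2, -0.7]
opening: 0.527
```

servo_tool(
  commands="0 0 1 0;0 0 2 0;0 0 3 0;0 0 3 0",
)

```text
time_s: 25.6
position: [615.9, -276.1, 15.6]
orientation: [0.006, 0.656, 0.755, 0.003]
wrist_force: [-1.0, 0.2, 6.8]
opening: 0.526
```

servo_tool(
  commands="0 0 1 0;0 0 2 0;0 0 2 0",
)

```text
time_s: 25.98
position: [616.0, -276.4, 15.0]
orientation: [0.006, 0.656, 0.755, 0.003]
wrist_force: [-2.7, -0.3, 7.8]
opening: 0.525
```

servo_tool(
  commands="0 0 1 0;0 0 2 0;0 0 3 0;0 0 3 0",
  squeeze=20,
)

```text
time_s: 26.48
position: [616.4, -277.2, 13.7]
orientation: [0.007, 0.656, 0.755, 0.003]
wrist_force: [-3.3, -0.8, 7.7]
opening: 0.525
```

servo_tool(
  commands="0 0 1 0;0 0 2 0;0 0 2 0",
)

```text
time_s: 26.85
position: [616.5, -277.5, 13.2]
orientation: [0.008, 0.656, 0.755, 0.003]
wrist_force: [-2.1, -0.2, 7.5]
opening: 0.529
```

servo_tool(
  commands="0 0 2 0;0 0 3 0;0 0 4 0;0 0 4 0",
)

```text
time_s: 27.35
position: [616.8, -278.4, 11.6]
orientation: [0.009, 0.656, 0.755, 0.003]
wrist_force: [-3.4, -1.4, 12.2]
opening: 0.525
```

```bash
python3 - <<'E'
from h import *
o=np.zeros((600,800,3),np.uint8)
w=camera("wrist");t=camera("top");b=camera("scene")
for n,x in zip(("w8","t8","s8"),(w,t,b)): cv2.imwrite(f"pics/{n}.png",x)
m=cv2.inRange(cv2.cvtColor(w,cv2.COLOR_BGR2HSV),(5,140,40),(20,255,255));k,l,s,c=cv2.connectedComponentsWithStats(m);i=1+s[1:,4].argmax();print(s[i],c[i])
s=telemetry.sense();print(s["position"],s["wrist_force"])
# lip top edge in the wrist picture vs prediction for flat cover (lip top z=10) at this pose
C=cal("wrist");q=s["orientation"];a=2*np.arctan2(q[2],q[1]);u=np.array([np.cos(a),np.sin(a)])
for z in(8,10,12,14,16,20):print(z,proj("wrist",[*(s["position"][:2]+75*u),z],C))
E
```

```text
[  231   160   169   270 35199] [315.85667206 290.49285491]
[ 616.77316902 -278.4269866    11.63169173] [-3.99981271 -0.82961688 12.53689482]
8 [[317.38365554 114.17456907]]
10 [[317.48676175 114.07931604]]
12 [[317.59277194 113.98138086]]
14 [[317.70181054 113.88064865]]
16 [[317.8140092  113.77699783]]
20 [[318.04845258 113.56041787]]
```

servo_tool(
  commands="0 0 -1 0;0 0 -1 0",
)

```text
time_s: 27.75
position: [616.9, -278.5, 12.7]
orientation: [0.009, 0.656, 0.755, 0.003]
wrist_force: [0.7, 0.1, -0.7]
opening: 0.525
```

servo_tool(
  commands="0 0 0 0;0 0 0 0;0 0 0 0;0 0 0 0;0 0 -30 0;0 0 -80 0;0 0 -130 0;0 0 -150 0;0 0 -150 0",
  hand=-1,
)

```text
time_s: 28.88
position: [615.7, -278.0, 165.0]
orientation: [0.011, 0.656, 0.755, 0.004]
wrist_force: [0.6, 0.6, -0.4]
opening: 1.002
```

servo_tool(
  commands="0 -50 0 0;0 -110 0 0;0 -170 0 0;0 -200 0 0;0 -200 0 0;0 -200 0 0",
)

```text
time_s: 29.62
position: [418.2, -305.7, 160.1]
orientation: [0.011, 0.656, 0.755, 0.004]
wrist_force: [0.3, -0.9, 0.6]
opening: 1.001
```

```bash
python3 - <<'E'
from h import *
o=np.zeros((600,800,3),np.uint8)
t=camera("top");b=camera("scene")
for n,x in zip(("t9","s9"),(t,b)): cv2.imwrite(f"pics/{n}.png",x)
o[:,:480]=cv2.resize(t[90:310,340:540],(480,600),interpolation=cv2.INTER_CUBIC)[:, :]
o[:300,480:]=cv2.resize(b[340:460,205:333],(320,300),interpolation=cv2.INTER_CUBIC)
o[300:,480:]=cv2.resize(b[150:390,180:436],(320,300),interpolation=cv2.INTER_AREA)
cv2.imwrite("pics/c9.png",cv2.convertScaleAbs(o,alpha=1.6))
s=telemetry.sense();print(s["position"],s["wrist_force"],s["time_s"])
for n,im,z in(("top",t,8),("scene",b,8)):
    m=cv2.inRange(cv2.cvtColor(im,cv2.COLOR_BGR2HSV),(5,140,60),(18,255,255));x0,x1,y0,y1=(440,540,140,235) if n=="top" else (215,325,350,455)
    q=np.zeros_like(m);q[y0:y1,x0:x1]=m[y0:y1,x0:x1];k,l,st,c=cv2.connectedComponentsWithStats(q);i=1+st[1:,4].argmax()
    print(n,st[i],c[i],ray(n,c[i],z))
# bystanders: difference of pictures
for n in("top","scene"):
    d=cv2.absdiff(cv2.imread(f"pics/{n}0.png"),t if n=="top" else b).max(2);m=cv2.morphologyEx((d>45).astype(np.uint8),cv2.MORPH_OPEN,np.ones((3,3)))
    k,l,st,c=cv2.connectedComponentsWithStats(m);print(n,[tuple(int(v) for v in r) for r in st[1:] if r[4]>12])
E
```

```text
[ 418.86628972 -305.77771831  160.37890052] [ 0.32991169  0.68207964 -0.32274959] 29.725
top [ 458  168   64   35 1648] [489.80582524 185.02245146] [[ 617.84447762 -285.77733278    8.        ]]
scene [ 244  371   54   64 1780] [271.03258427 402.15561798] [[ 617.41964075 -287.79035284    8.        ]]
top [(222, 169, 38, 33, 335), (459, 168, 63, 35, 1639), (239, 171, 24, 10, 121), (261, 177, 27, 32, 458), (594, 211, 46, 153, 3748), (630, 211, 10, 41, 296), (377, 214, 45, 20, 533), (510, 226, 92, 180, 7124), (507, 254, 17, 23, 282), (503, 280, 6, 10, 42), (510, 280, 19, 10, 136), (637, 280, 3, 5, 13), (637, 286, 3, 12, 34), (500, 292, 9, 17, 118), (503, 310, 5, 9, 37), (368, 324, 143, 156, 8949), (608, 357, 9, 13, 50), (539, 368, 101, 112, 8348), (98, 421, 56, 42, 1550), (340, 420, 6, 4, 18), (0, 428, 90, 52, 3275), (156, 436, 104, 30, 1338), (285, 441, 29, 39, 417), (326, 444, 11, 13, 93), (323, 458, 6, 12, 51), (127, 466, 25, 14, 336), (155, 467, 131, 13, 1543), (296, 477, 5, 3, 15)]
scene [(52, 0, 74, 154, 4231), (112, 0, 36, 96, 1357), (147, 0, 35, 79, 1374), (279, 0, 49, 40, 1025), (45, 12, 34, 39, 547), (50, 39, 33, 53, 1125), (157, 67, 46, 84, 2331), (175, 85, 133, 77, 2840), (60, 96, 5, 9, 32), (110, 104, 15, 27, 299), (69, 111, 25, 31, 452), (81, 136, 132, 207, 10742), (129, 162, 23, 41, 435), (134, 187, 4, 8, 24), (362, 202, 50, 44, 598), (278, 299, 35, 31, 431), (110, 307, 100, 75, 2822), (227, 319, 27, 28, 269), (168, 342, 5, 4, 19), (245, 371, 53, 64, 1759)]
```

View pics/c9.png

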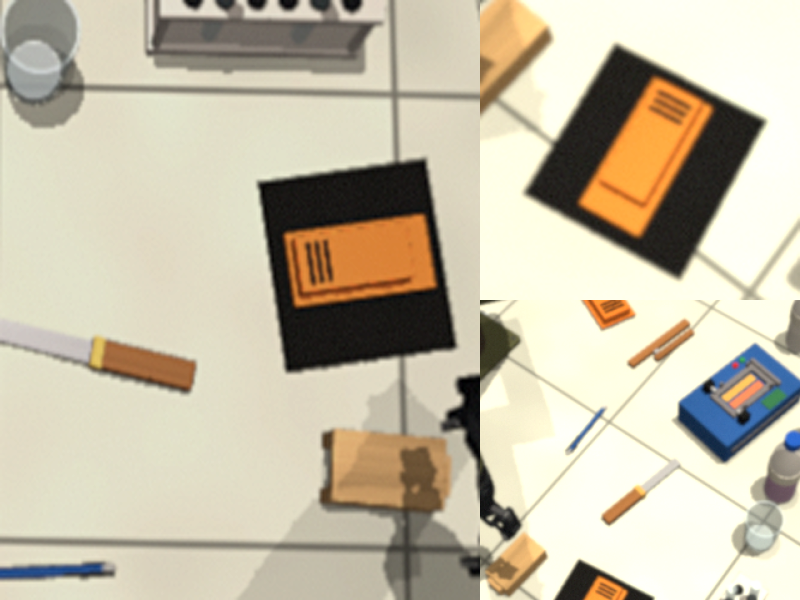

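The cover lies flat, right way up and centred on the mat, at top crop (360,260). The lever lies on the bench at (100,350). The picture differences show nothing changed at the bottles, beaker, tong or pen.

```bash
python3 -c "
from plant import order;print(order.finish_job())"
```

```text
the job is handed in; nothing more can be done
None
```

I finished the job and handed it in at about 30 s of robot time; `finish_job` gives no verdict, so what follows is from my own checks.

**What I did:**
- I took the lever by its blade, drew it out of the sleeve, laid it down and released it. I then gripped it again by the handle.
- I slid the blade under the lip until it touched the back of the slot, backed off about 3 mm, and pushed the handle down until the cover popped. The fingers did not touch the cover while it was shut.
- I drew the lever away and laid it flat on the bench. Then I lifted the cover off and set it on the mat.

**Last checks:**
- **Cover:** it lies flat and right way up. Both fixed cameras put its middle within about 3 mm of the mat's centre.
- **Lever:** it lies flat and free on the bench.
- **Bystanders:** comparing pictures from before and after showed no change at the bottles, beaker, tong or pen.

**What disagreed or went less smoothly:**
- The two fixed cameras differed by up to about 5 mm on the meter and mat positions. I relied on touch for the insertion depth.
- Pressing the lever flat on the bench met about 21 N and stopped about 4 mm short of the intended height. It came to rest flat once released.
- In a wrist picture the front edge of the orange area was not where I predicted the lip. I did not resolve this before letting go, but the final pictures show the cover in place.

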